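# Beam check: eject the bike light and hover it over the light meter

## Robot

A 6-joint arm with a two-finger parallel gripper is mounted at the origin on the work surface. World frame = base frame: x ahead of the robot, y to its left, z up, the work surface at z = 0. Lengths are in mm, angles in degrees, forces in N, time in s.
With the tool pointing down it reaches from about 350 to 875 mm from the base axis. Payload 4.2 kg.
Tool frame: the origin (TCP) lies on the centre line of the jaws, within the pads' length; the fingertips stand 25 mm ahead of it and the grasp point (between the pads) lies 6 mm ahead of it; z points along the fingers, y is the line along which they close (so a half turn about z gives the same grasp; the last joint's range is limited). The gripper opens to 87 mm and grips with 3 to 60 N. Pads are 19 mm wide; open, the fingers measure 117 mm over their backs; the gripper's body (75 mm by 190 mm) begins 51 mm behind the grasp point.
Start: joints at [-58.407, 22.042, 0.453, 0, -68.411, -14.817], TCP at [180.412, -598.373, 247.55] pointing down, gripper open.
Joint ranges: [-179.83, 179.83], [-69.29, 118.12], [-61.27, 80.66], [-181.25, 117.63], [-171.15, -9.14], [-177.46, 177.46]. Speed limits (degrees/s): [159.86, 159.86, 180, 180, 180, 180].

## Interface

Orientations are given as [roll, pitch, yaw] about the fixed x, y, z axes, in that order (R = Rz(yaw) Ry(pitch) Rx(roll)).
In Python, from station import arm, read_camera, calibration, sign_off gives the robot as it stands.
- The arm moves only by the shell command python3 -m jog 'ROWS' [OPENING]. ROWS is JSON, a list that holds one entry, the list of rows, each a list of 6 numbers: the shift along the tool's x, y, z normalised to -1 to 1, where 1 is 0.1 m, then the turn, a rotation vector about the tool's x, y, z normalised to -1 to 1, where 1 is pi rad. A call has 1 to 5 rows; each row is the pose to reach, as a shift and turn from the pose commanded when the call began, along the tool's axes at that moment, turning the shorter way round; what a row does not reach only later rows make up. A row lasts 1/10 s, in which the tool goes at most 50 mm and 8.59 degrees, less where a joint would pass 70% of its speed; a pose out of reach is approached as far as the arm can. A call with a number of a shift or a turn outside -1 to 1 is refused whole. A call with a gripper value outside its range is refused whole. OPENING is the opening, from 0 (shut) to 1 (fully open), set as the call begins (- or left out, the last holds). The fingers move at their own pace and stop on an object; the grip force is fixed at half the most. Time passes only in rows, so rows that repeat a pose let the fingers close. It gives the time, the measured TCP pose, the force, the opening and the grip force at its end, in the units of the state.
- arm.state(): the state, without advancing time (a new reading comes with each control period).
- read_camera(name): name is "side" or "top"; returns (picture, depth): 384x512x3 uint8, red, green, blue; 384x512 float32, mm along the optical axis (not along the pixel's ray), 0 where there is no reading.
- calibration(name): a dict with "mtx" (3x3 intrinsics, pixels), "rvec" (rotation vector, rad) and "tvec" (3), from world to camera coordinates, as OpenCV has them. Camera axes: x right, y down, z forward; pixel columns grow to the right and rows downward; lengths in mm; the calibration is good to about 2 mm. A picture is of the moment at which its call begins. calibration takes no time and is no camera call.
- sign_off(): hands the job in; it is judged then, once.
The state is a dict: "t": time; "joint_pos": joint angles; "joint_vel": joint speeds; "effort": joint torques, N m; "tool_pos": TCP position; "tcp_rot": TCP orientation; "ft_force": force on the tool from outside, world axes, zero at the start; "wrist_torque": the same for the moment, N m; "opening": finger opening in mm; "grasp_force": force on a finger pad.
Only numpy, scipy, OpenCV 4.12 (cv2) and the standard library are available. Lean on these libraries where they do the work, as an engineer would, in place of code of your own. Each camera call takes 0.05 s, during which the arm holds its last target. There are 200 camera calls.

## Task

Push the red thumb slide of the charging sleeve all the way so that the yellow bike light is pushed out, and let the slide spring back. Then take the light, carry it over the hex key rack in the tray without disturbing anything, and hold it level, lens down, about 15 mm above the white window of the blue light meter, squarely over it and lined up with its long sides, touching neither the meter nor anything else. Finish while still holding it there, quite still: do not put it down or let go.

Things in the scene. Friction and masses are not known exactly. Their poses are not given: they have to be found in the camera images.
- light: yellow plastic bike light, a block 60 mm long (own x) x 36 mm wide (own y) x 40 mm tall, 80 to 170 g. Origin: centre of its underside, which is the lens. It starts lens down in the sleeve's tunnel, x along the sleeve's x, where its sides are walled in. Once out, grip it across its width from above
- sleeve: charging sleeve fixed to the bench, left or right. Origin: under the light's start, at bench height; +x is the way out, z up. Black floor 8 mm thick, 50 mm wide, x = -45 to 125 mm; grey walls 40 mm apart over x = -45 to 26 mm, clear roof on them (top at z = 56 mm) only to x = 10 mm; then open landing (landing), lip 6 mm high at x = 122 mm
- landing (a point): point on the black landing floor, 8 mm above the bench, 55 mm from the sleeve's origin along its +x; axes as the sleeve. A full push leaves the light lying with the centre of its underside about here (a few mm either way), clear of the roof so that it can be lifted straight up; no walls beside its middle
- ejector (a joint): thumb slide of the sleeve, m: 0 at rest, grows to 0.058 (its stop) as it is pushed along the sleeve's +x; fully pushed is above 0.045. The spring takes about 2 N at first, 8.6 N at the stop, and brings it back when let go. The light is shoved directly ahead of it
- ejector_tab (a point): centre of the rear face (the one to push on, facing the sleeve's -x) of the red thumb tab above the clear roof. The tab is 10 mm long, 28 mm wide, 22 mm tall, from z = 60 to 82 mm above the bench; the point is at z = 71 mm, at sleeve x = -40 mm when at rest
- meter_window (a point): centre of the white window on top of the blue light meter, 35 mm above the bench. The window is 60 x 36 mm with a dark border, flush with the top; x along its long side, y across, z up. Line the light's 60 mm side up with it, either way round
- meter: blue box-shaped light meter, fixed to the bench, on the side the sleeve is not; 130 mm (x) x 90 mm (y) x 35 mm tall. Origin: centre of its underside; the window's centre lies at x = -18 mm, y = 0; green display and red button at its +x end
- tray: birch plywood tray, fixed, between sleeve and meter; 360 (x) x 210 mm (y), walls 42 mm high. Origin: centre of its underside. On its middle line (y = 0, x = -120 to 60 mm) stands a hex key rack 16 mm thick, its coloured handles reaching 115 mm above the bench. The fixed plywood carcass it pulls out of is 87 mm tall, over world x = 0.67 to 0.86, y = -0.13 to 0.13 m
- wrench: bystander: stainless socket wrench, 170 mm long, lying in the tray; origin mid-length underneath
- oil: bystander: green oil bottle, 42 mm across and 135 mm tall, standing in the tray (its top 143 mm above the bench); origin under its centre. The tallest thing in the way
- dish: bystander: white ceramic dish of steel bolts, 68 mm across, 25 mm tall, in the tray; origin under its centre
- clamp: bystander: aluminium seat post clamp, a ring 42 mm across, 18 mm tall, in the tray; origin under the ring's centre
- pads: bystander: black brake pad pair, 50 x 35 x 12 mm, in the tray; origin under its centre
- grease: bystander: white grease jar with red cap, 66 mm across, 65 mm tall, on top of the carcass (its top about 155 mm above the bench); origin under its centre

How it is judged (in metres and radians):
On the way, in this order (a step that is already met when the one before it is completed fails the run):
1. the slide is pushed fully and the light is out on the landing (value of joint ejector above 0.045 m and x of light in the frame of sleeve above 0.04 m).
2. the gripped light passes above the hex key rack (height (world z) of light above 0.115 m and y of light in the frame of tray between -0.06 and 0.06 m and contact force between light and the fingers above 1 N).
At the end, for the whole second after the job is handed in: The gripper still holds the light, still and level (0.12 rad), underside 5 to 25 mm above the window, centre within 9 mm of the window centre, long sides within 0.14 rad of parallel; nothing touches the meter; the slide is back within 6 mm of rest (z of light in the frame of meter_window between 0.005 and 0.025 m and horizontal distance between light and meter_window below 0.009 m and angle between the x axis of light and the x axis of meter_window, either way round below 0.14 rad and angle between light's own z axis and vertical below 0.12 rad and contact force between light and the fingers above 1 N and contact force between each of light, the arm, the fingers and meter below 0.1 N and linear speed of light below 0.02 m/s and angular speed of light below 0.15 rad/s and value of joint ejector below 0.006 m); the arm keeps its last pose, push and grip.
It fails at once if the light or the robot touches the meter (contact force between meter and anything else above 0.5 N).
It fails at once if the light touches the tray (contact force between light and tray above 0.5 N).
It fails at once if a bystander (wrench, oil bottle, dish, clamp, brake pads, grease jar) is moved more than 12 mm (distance of any of wrench, oil, dish, clamp, pads, grease from where it was at the start of the episode above 0.012 m).
It also fails if it takes over 58 s, if anything falls off the work surface, if the arm or the gripper's body presses on something with over 40 N, if the wrist force passes 120 N, or if a joint passes its speed limit or range.

## Working session

There is one attempt and no reset: what is moved stays moved. The work goes in short steps, Python scripts to look and compute and a shell command to move; the robot and the scene stay as the last step left them, time stands still between calls to the robot, and variables do not carry over. Pictures are saved under pics/ and viewed, at most 10 in all, crops included, and the job is handed in when it is done.

```bash
mkdir -p pics; cat > h.py <<'E'
import numpy as np,cv2
from station import arm,read_camera,calibration,sign_off
from scipy.spatial.transform import Rotation as R
def cal(n):
    c=calibration(n);return np.array(c["mtx"],float),R.from_rotvec(np.ravel(c["rvec"])).as_matrix(),np.ravel(c["tvec"]).astype(float)
def ray(n,px,z):
    K,Rm,t=cal(n);px=np.atleast_2d(np.array(px,float))
    d=np.c_[px,np.ones(len(px))]@np.linalg.inv(K).T@Rm;o=-Rm.T@t
    return o+d*((z-o[2])/d[:,2])[:,None]
def cloud(n,dep):
    K,Rm,t=cal(n);v,u=np.indices(dep.shape)
    p=np.stack([u,v,np.ones_like(u)],-1)@np.linalg.inv(K).T*dep[...,None]
    return (p-t)@Rm
E
python3 - <<'E'
from h import *
print(arm.state())
for n in("top","side"):
    a,d=read_camera(n);np.savez(f"{n}0.npz",a=a,d=d)
    cv2.imwrite(f"pics/{n}0.png",cv2.resize(a[:,:,::-1],(800,600)))
    K,Rm,t=cal(n);print(n,-Rm.T@t,Rm[2],K[0,0])
E
```

```text
{'t': 0.0, 'joint_pos': array([-5.84102082e+01,  2.20893736e+01,  3.79095671e-01, -2.90170782e-02,
       -6.84113584e+01, -1.48187457e+01]), 'joint_vel': array([ 0.02980364,  0.00270977,  0.02275127,  0.03002911,  0.02300629,
       -0.03673969]), 'effort': array([ 7.90532431e-04, -3.90669429e+01,  1.87410772e+01,  4.21984702e+00,
        1.09538631e-02, -2.04170774e-04]), 'tool_pos': array([ 180.22269774, -597.87011576,  246.46942617]), 'tcp_rot': array([ 1.79875512e+02, -5.04845158e-03, -1.63239654e+02]), 'ft_force': array([ 0.45996937,  0.37434815, -0.29174695]), 'wrist_torque': array([-0.02533302, -0.0095842 ,  0.00336727]), 'grasp_force': 0.0, 'opening': 87.18822291605528}
top [ 529.35589951   -6.03552254 1050.99635883] [ 0.07241691 -0.00881528 -0.99733549] 384.44484110947184
side [ -9.5846735  745.91616091 860.44002757] [ 0.4693943  -0.61837017 -0.63030732] 443.4392732309247
```

View pics/top0.png

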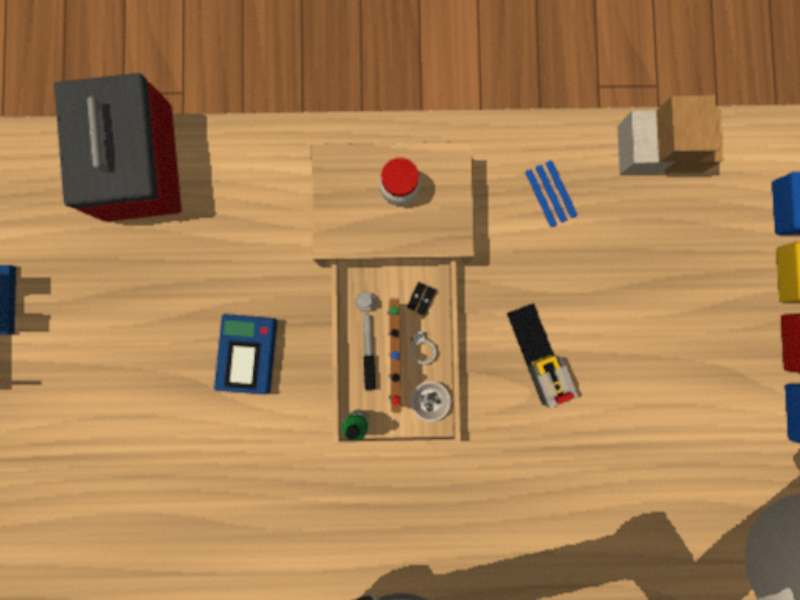

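View pics/side0.png

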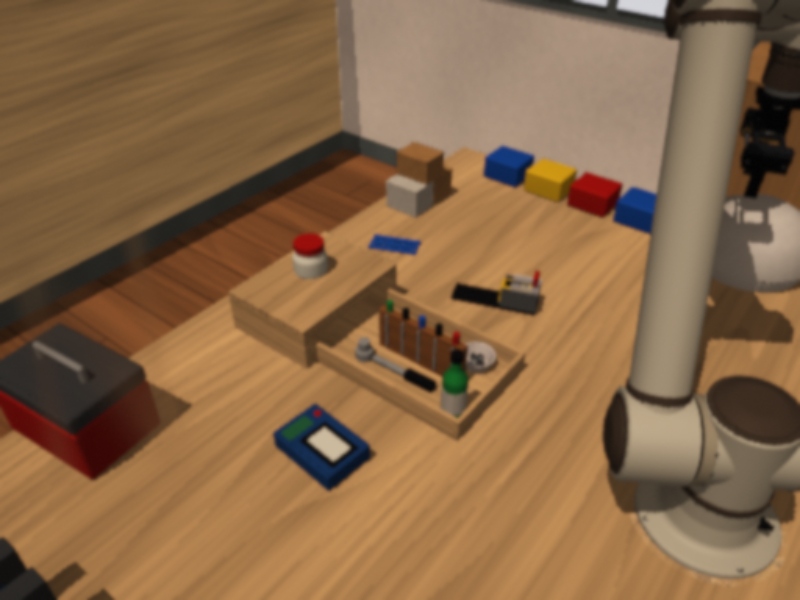

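The top view shows the sleeve at right (red tab ~(565,397), black landing end ~(522,310) in the 800x600 picture), way out up-left. The meter is at left, with its window at ~(242,365); tray and rack are between, with the oil bottle at (355,427).

```bash
cat > m.py <<'E'
from h import *
def mask(a,box,lo,hi):
    x0,y0,x1,y1=box
    h=cv2.cvtColor(a,cv2.COLOR_RGB2HSV);m=cv2.inRange(h,lo,hi);k=np.zeros_like(m);k[y0:y1,x0:x1]=m[y0:y1,x0:x1]
    n,l,s,c=cv2.connectedComponentsWithStats(k)
    return l==1+np.argmax(s[1:,4]) if n>1 else k>0
def rect(m,n,z):
    v,u=np.nonzero(m);p=ray(n,np.c_[u,v],z)[:,:2].astype(np.float32)
    c,s,an=cv2.minAreaRect(p)
    if s[0]<s[1]: s=s[::-1];an+=90
    return np.round(c,1),np.round(s,1),round(an%180,1),p.mean(0).round(1)
E
python3 - <<'E'
from m import *
f=np.load("top0.npz");a,d=f["a"],f["d"]
C=cloud("top",d)
box=(315,185,380,270)
b=mask(a,box,(0,0,0),(180,255,45));print("black",b.sum(),rect(b,"top",8),C[b].mean(0))
r=mask(a,box,(0,150,90),(8,255,255))|mask(a,box,(172,150,90),(180,255,255));print("red",r.sum(),rect(r,"top",82),C[r][:,2].round())
y=mask(a,box,(22,150,120),(34,255,255));print("yel",y.sum(),rect(y,"top",48),C[y].mean(0))
w=mask(a,(140,210,172,252),(0,0,150),(180,70,255));print("win",w.sum(),rect(w,"top",35),C[w].mean(0))
m=mask(a,(130,190,185,260),(100,100,30),(125,255,255));print("meter",m.sum(),rect(m,"top",35))
g=mask(a,(138,200,165,216),(45,60,30),(85,255,255));print("disp",rect(g,"top",35))
o=mask(a,(210,255,245,285),(50,100,0),(90,255,255));print("oil",rect(o,"top",143),C[o][:,2].max())
f=np.load("side0.npz");a,d=f["a"],f["d"];C=cloud("side",d)
w=mask(a,(190,265,232,300),(0,0,120),(180,90,255));print("win side",w.sum(),rect(w,"side",35),C[w].mean(0))
r=mask(a,(335,165,352,190),(0,150,60),(8,255,255))|mask(a,(335,165,352,190),(172,150,60),(180,255,255));print("red side",r.sum(),C[r].mean(0),np.argwhere(r).mean(0))
E
```

```text
black 589 (array([ 543.7, -234.7]), array([97.4, 47.3]), 19.6, array([ 546. , -233.5], dtype=float32)) [ 545.70482092 -231.54959888   17.29619515]
red 50 (array([ 441.4, -268.9]), array([28.6, 11.3]), 109.2, array([ 441.7, -269. ], dtype=float32)) [77. 83. 80. 79. 82. 82. 81. 84. 82. 80. 82. 81. 84. 84. 80. 83. 81. 68.
 75. 80. 78. 80. 82. 81. 83. 81. 81. 83. 82. 64. 74. 81. 82. 82. 80. 83.
 81. 82. 84. 72. 80. 84. 81. 83. 83. 79. 72. 82. 83. -1.]
yel 86 (array([ 493.9, -252. ]), array([36.9, 21.5]), 110.5, array([ 495. , -251.1], dtype=float32)) [ 495.00249713 -251.10536954   48.03032306]
win 325 (array([502.5, 258.2]), array([60.7, 36.6]), 174.3, array([502.5, 258.3], dtype=float32)) [502.63271546 256.99522344  39.7117654 ]
meter 894 (array([520.2, 252.5]), array([126.1,  92. ]), 174.2, array([520.2, 247.4], dtype=float32))
disp (array([563.5, 263.6]), array([48.9, 23.1]), 83.8, array([563.7, 263.7], dtype=float32))
oil (array([408.4,  63. ]), array([35. , 34.5]), 88.9, array([411.2,  61.7], dtype=float32)) 1050.9963588344028
win side 306 (array([500.6, 256.8]), array([61.5, 37. ]), 173.9, array([500.1, 257.1], dtype=float32)) [498.74895248 258.50730259  37.25711406]
red side 25 [ 435.42864    -265.49806571   76.25846269] [177.68 342.6 ]
```

Measurements agree with the given sizes. Sleeve yaw is ≈19.5° with its origin ≈(474.5,-257.3). The window is at ≈(501.6,257.6) with yaw ≈-5.9°. I'll close the gripper, square it to the sleeve and go above and behind the tab.

```bash
python3 -m jog '[[[0,0,0,0,0,-0.0152],[0,0,0,0,0,-0.0152]]]' 0
for i in 1 2 3 4; do :; done
python3 -m jog '[[[-0.2,0.14,0,0,0,0],[-0.4,0.28,0,0,0,0],[-0.6,0.42,0,0,0,0],[-0.815,0.56,0,0,0,0]]]' && python3 -m jog '[[[-0.2,0.14,0,0,0,0],[-0.4,0.28,0,0,0,0],[-0.6,0.42,0,0,0,0],[-0.815,0.56,0,0,0,0]]]' && python3 -m jog '[[[-0.2,0.14,0,0,0,0],[-0.4,0.28,0,0,0,0],[-0.6,0.42,0,0,0,0],[-0.815,0.56,0,0,0,0]]]' && python3 -m jog '[[[-0.2,0.14,0,0,0,0],[-0.4,0.28,0,0,0,0],[-0.6,0.42,0,0,0,0],[-0.815,0.56,0,0,0,0],[-0.815,0.56,0,0,0,0]]]'
cat > s.py <<'E'
from h import *
# pose in sleeve frame
s=arm.state();O=np.array([474.5,-257.3]);a=np.radians(19.5);u=np.array([np.cos(a),np.sin(a)]);v=np.array([-u[1],u[0]])
d=s["tool_pos"][:2]-O;print("t",s["t"],"sleeve x,y,z",(d@u).round(1),(d@v).round(1),s["tool_pos"][2].round(1),"rpy",s["tcp_rot"].round(2),"F",s["ft_force"].round(1),"Fu",(s["ft_force"][:2]@u).round(1),"open",round(s["opening"],1),"grip",s["grasp_force"])
E
python3 s.py
```

```text
t: 0.3
tool_pos: [180.3, -598.1, 246.9]
tcp_rot: [179.9, 0.0, -160.5]
ft_force: [0.8, -0.3, 0.1]
opening: 77.9
grasp_force: 0.0
t: 0.7
tool_pos: [238.8, -517.5, 247.2]
tcp_rot: [180.0, -0.0, -160.6]
ft_force: [-0.1, 0.2, 0.2]
opening: 47.2
grasp_force: 0.0
t: 1.1
tool_pos: [296.9, -437.4, 247.4]
tcp_rot: [180.0, -0.0, -160.6]
ft_force: [-0.1, 0.3, 0.8]
opening: 14.9
grasp_force: 0.0
t: 1.5
tool_pos: [355.0, -357.4, 247.4]
tcp_rot: [180.0, -0.0, -160.6]
ft_force: [0.3, -0.3, -0.0]
opening: 0.3
grasp_force: 0.0
t: 2.0
tool_pos: [414.1, -276.7, 247.5]
tcp_rot: [180.0, 0.0, -160.4]
ft_force: [-0.0, -0.4, 0.6]
opening: 0.3
grasp_force: 0.0
t 2.0 sleeve x,y,z -63.4 1.8 247.5 rpy [ 1.7999e+02  2.0000e-02 -1.6036e+02] F [-0.  -0.4  0.6] Fu -0.2 open 0.3 grip 0.0
```

```bash
python3 -m jog '[[[0.03,-0.02,0.2,0,0,0],[0.03,-0.02,0.45,0,0,0],[0.03,-0.02,0.7,0,0,0],[0.03,-0.02,0.9,0,0,0],[0.03,-0.02,0.9,0,0,0]]]' && python3 -m jog '[[[0,0,0.2,0,0,0],[0,0,0.4,0,0,0],[0,0,0.6,0,0,0],[0,0,0.69,0,0,0],[0,0,0.69,0,0,0]]]' >/dev/null
python3 s.py; python3 - <<'E'
from h import *
a,d=read_camera("top");b,_=read_camera("side")
A=cv2.resize(a[180:280,300:400,::-1],(400,400),interpolation=2);B=cv2.resize(b[130:230,270:370,::-1],(400,400),interpolation=2)
cv2.imwrite("pics/c1.png",np.hstack([A,B]))
E
```

```text
t: 2.5
tool_pos: [408.3, -280.9, 154.8]
tcp_rot: [179.7, -0.3, -160.6]
ft_force: [-0.2, -0.7, -0.3]
opening: 0.6
grasp_force: 0.0
t 3.0 sleeve x,y,z -68.5 -1.3 88.3 rpy [ 1.7995e+02 -8.0000e-02 -1.6051e+02] F [ 0.8 -0.2  0.6] Fu 0.7 open 0.3 grip 0.0
```

View pics/c1.png

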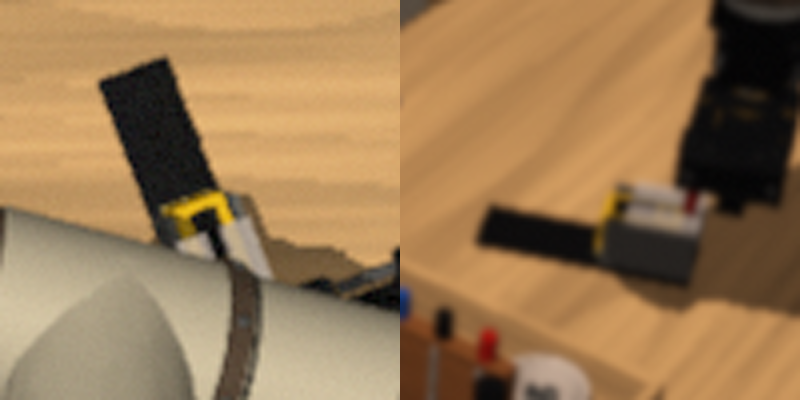

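The side crop (right) shows the closed fingertips right behind the red tab at (690,200), at its height and clear of the roof. I'll push gently.

```bash
python3 -m jog '[[[-0.05,0.01,0,0,0,0],[-0.1,0.01,0,0,0,0],[-0.15,0.01,0,0,0,0],[-0.2,0.01,0,0,0,0],[-0.24,0.01,0,0,0,0]]]' >/dev/null; python3 s.py
python3 -m jog '[[[-0.04,0,0,0,0,0],[-0.08,0,0,0,0,0],[-0.12,0,0,0,0,0],[-0.16,0,0,0,0,0],[-0.2,0,0,0,0,0]]]' >/dev/null; python3 s.py
python3 -m jog '[[[-0.04,0,0,0,0,0],[-0.08,0,0,0,0,0],[-0.12,0,0,0,0,0],[-0.16,0,0,0,0,0],[-0.16,0,0,0,0,0]]]' >/dev/null; python3 s.py
```

```text
t 3.6 sleeve x,y,z -44.6 -0.0 88.6 rpy [ 1.7995e+02 -1.2000e-01 -1.6048e+02] F [-3.5 -3.2  3.2] Fu -4.4 open 0.3 grip 2.309110164642334
t 4.1 sleeve x,y,z -25.2 0.0 88.5 rpy [ 1.7993e+02 -1.7000e-01 -1.6050e+02] F [-6.1 -4.3  4.9] Fu -7.2 open 0.3 grip 3.3060577511787415
t 4.6 sleeve x,y,z -9.4 0.1 88.4 rpy [ 179.92   -0.21 -160.49] F [-6.5 -2.8  4.2] Fu -7.0 open 0.4 grip 3.4246667101979256
```

```bash
python3 -m jog '[[[-0.03,0,0,0,0,0],[-0.06,0,0,0,0,0],[-0.09,0,0,0,0,0],[-0.12,0,0,0,0,0],[-0.12,0,0,0,0,0]]]' >/dev/null; python3 s.py
python3 - <<'E'
from m import *
a,d=read_camera("top");np.savez("top1.npz",a=a)
y=mask(a,(300,170,390,270),(22,150,100),(34,255,255));print(y.sum(),rect(y,"top",48))
a,d=read_camera("side");C=cloud("side",d)
r=mask(a,(300,150,370,200),(0,150,40),(8,255,255));print(r.sum(),C[r].mean(0) if r.any() else 0)
E
```

```text
t 5.1 sleeve x,y,z 1.8 0.1 88.4 rpy [ 179.89   -0.28 -160.5 ] F [-6.7 -4.   6.2] Fu -7.6 open 0.5 grip 4.125572293996811
39 (array([ 551.5, -242.5]), array([25.6, 14.1]), 62.3, array([ 550.2, -242.4], dtype=float32))
16 [ 478.37083476 -227.8116674    80.70973772]
```

```bash
python3 -m jog '[[[-0.02,0,0,0,0,0],[-0.04,0,0,0,0,0],[-0.04,0,0,0,0,0]]]' >/dev/null; python3 s.py
python3 -m jog '[[[-0.02,0,0,0,0,0],[-0.03,0,0,0,0,0],[-0.03,0,0,0,0,0]]]' >/dev/null; python3 s.py
```

```text
t 5.5 sleeve x,y,z 4.0 0.2 88.5 rpy [ 179.83   -0.49 -160.51] F [-10.8  -6.2   7.6] Fu -12.3 open 0.6 grip 6.238206848502159
t 5.8 sleeve x,y,z 4.4 0.3 88.5 rpy [ 179.74   -0.78 -160.54] F [-15.4 -11.2  12. ] Fu -18.2 open 0.3 grip 9.298544973134995
```

The stop is reached. I'll back off so the slide returns, rise, open and look.

```bash
python3 -m jog '[[[0.15,0,0,0,0,0],[0.35,0,0,0,0,0],[0.55,0,0,0,0,0],[0.75,0,0,0,0,0],[0.9,0,0,0,0,0]]]' >/dev/null; python3 -m jog '[[[0,0,-0.25,0,0,0],[0,0,-0.5,0,0,0],[0,0,-0.75,0,0,0],[0,0,-1,0,0,0],[0,0,-1,0,0,0]]]' 1 >/dev/null
python3 s.py
python3 - <<'E'
from m import *
a,d=read_camera("top");np.savez("top1.npz",a=a);C=cloud("top",d)
y=mask(a,(300,170,390,270),(22,150,100),(34,255,255));print("yel",y.sum(),rect(y,"top",48),C[y].mean(0))
b,d=read_camera("side");
A=cv2.resize(a[180:280,300:400,::-1],(400,400),interpolation=2);B=cv2.resize(b[130:230,270:370,::-1],(400,400),interpolation=2)
cv2.imwrite("pics/c2.png",np.hstack([A,B]))
E
```

```text
t 6.8 sleeve x,y,z -76.9 -2.2 192.4 rpy [-179.62    0.44 -160.43] F [0.8 0.6 0. ] Fu 1.0 open 32.5 grip 0.0
yel 292 (array([ 526.5, -237.1]), array([62.4, 42.3]), 20.5, array([ 525.4, -236.6], dtype=float32)) [ 525.39748464 -236.39817247   49.03447968]
```

View pics/c2.png

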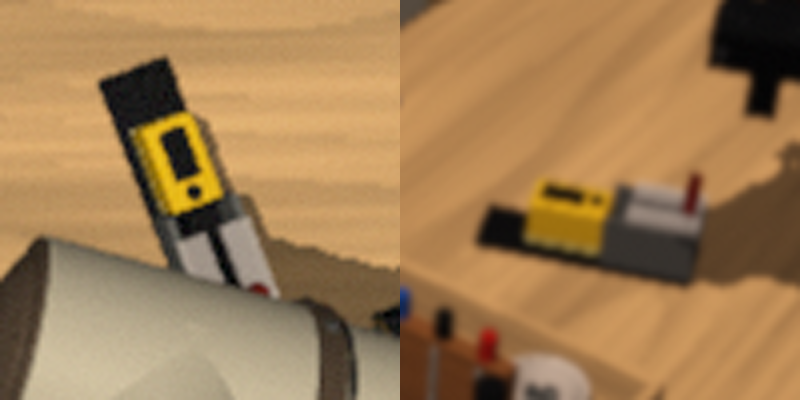

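The light is out and square on the landing (top crop ~(180,165); sleeve x≈55, y≈0), and the red tab is back at rest ((690,195) in the side crop). Going above it.

```bash
python3 -m jog '[[[-0.2,0.01,0,0,0,0],[-0.4,0.01,0,0,0,0],[-0.66,0.01,0,0,0,0]]]' 1 >/dev/null; python3 -m jog '[[[-0.2,0.01,0,0,0,0],[-0.4,0.01,0,0,0,0],[-0.62,0.01,0,0,0,0],[-0.62,0.01,0,0,0,0],[-0.62,0.01,0,0,0,0]]]' >/dev/null
python3 s.py
```

```text
t 7.7 sleeve x,y,z 49.6 2.3 187.5 rpy [ 1.7994e+02 -9.0000e-02 -1.6042e+02] F [ 0.3 -0.1  0.8] Fu 0.3 open 86.8 grip 0.0
```

```bash
python3 -m jog '[[[-0.05,-0.02,0.25,0,0,0],[-0.05,-0.02,0.5,0,0,0],[-0.05,-0.02,0.75,0,0,0],[-0.05,-0.02,0.98,0,0,0],[-0.05,-0.02,0.98,0,0,0]]]' >/dev/null; python3 s.py
```

```text
t 8.2 sleeve x,y,z 51.2 1.2 87.2 rpy [ 179.74   -0.39 -160.56] F [-0.9 -0.4 -0.4] Fu -1.0 open 87.0 grip 0.0
```

```bash
python3 -m jog '[[[-0.02,-0.01,0,0,0,0],[-0.02,-0.01,0,0,0,0]]]' >/dev/null; python3 s.py;  python3 -m jog '[[[0,0,0.2,0,0,0],[0,0,0.4,0,0,0],[0,0,0.47,0,0,0],[0,0,0.47,0,0,0],[0,0,0.47,0,0,0]]]' >/dev/null; python3 s.py
```

```text
t 8.4 sleeve x,y,z 56.9 -2.0 92.1 rpy [-1.7989e+02  1.4000e-01 -1.6047e+02] F [ 0.3 -0.3 -0. ] Fu 0.1 open 87.0 grip 0.0
t 8.9 sleeve x,y,z 56.6 -1.8 44.8 rpy [-1.7992e+02  1.0000e-01 -1.6047e+02] F [0.5 0.5 0.7] Fu 0.7 open 87.0 grip 0.0
```

```bash
python3 -m jog '[[[0.01,0.01,0.05,0,0,0],[0.01,0.01,0.05,0,0,0],[0.01,0.01,0.05,0,0,0]]]' >/dev/null; python3 s.py; for k in 1; do python3 -m jog '[[[0,0,0,0,0,0],[0,0,0,0,0,0],[0,0,0,0,0,0],[0,0,0,0,0,0],[0,0,0,0,0,0]]]' 0 >/dev/null;  python3 -m jog '[[[0,0,0,0,0,0],[0,0,0,0,0,0],[0,0,0,0,0,0],[0,0,0,0,0,0],[0,0,0,0,0,0]]]' 0 >/dev/null; done; python3 s.py
```

```text
t 9.2 sleeve x,y,z 54.9 -0.3 38.8 rpy [-1.7999e+02  2.0000e-02 -1.6048e+02] F [-0.5 -0.4 -0.2] Fu -0.6 open 86.8 grip 0.0
t 10.2 sleeve x,y,z 54.9 -0.3 38.6 rpy [-1.7999e+02  1.0000e-02 -1.6049e+02] F [ 1.5 -1.4 -1. ] Fu 0.9 open 35.7 grip 30.000060349702835
```

Gripped at 35.7 mm with 30 N. Lift straight up.

```bash
python3 -m jog '[[[0,0,-0.1,0,0,0],[0,0,-0.3,0,0,0],[0,0,-0.5,0,0,0],[0,0,-0.75,0,0,0],[0,0,-1,0,0,0]]]' >/dev/null; python3 s.py; python3 -m jog '[[[0,0,-0.25,0,0,0],[0,0,-0.5,0,0,0],[0,0,-0.75,0,0,0],[0,0,-0.9,0,0,0],[0,0,-0.9,0,0,0]]]' >/dev/null; python3 s.py
```

```text
t 10.7 sleeve x,y,z 54.2 0.2 139.6 rpy [ 1.7995e+02 -7.0000e-02 -1.6049e+02] F [ 0.8  0.2 -1.6] Fu 0.8 open 35.6 grip 30.00005473382771
t 11.2 sleeve x,y,z 55.5 -0.7 231.6 rpy [-179.84    0.24 -160.47] F [ 0.1  0.4 -0.9] Fu 0.2 open 35.6 grip 30.000003925524652
```

```bash
J() { tail -n +2 | head -1; }
python3 -m jog '[[[-0.04,0.12,0,0,0,0],[-0.1,0.33,0,0,0,0],[-0.16,0.54,0,0,0,0],[-0.22,0.75,0,0,0,0],[-0.285,0.953,0,0,0,0]]]' |J
python3 -m jog '[[[-0.06,0.19,0,0,0,0],[-0.12,0.38,0,0,0,0],[-0.17,0.57,0,0,0,0],[-0.23,0.76,0,0,0,0],[-0.285,0.953,0,0,0,0]]]' |J
python3 -m jog '[[[-0.06,0.19,0,0,0,0],[-0.12,0.38,0,0,0,0],[-0.17,0.57,0,0,0,0],[-0.23,0.76,0,0,0,0],[-0.285,0.953,0,0,0,0]]]' |J
python3 -m jog '[[[-0.06,0.19,0,0,0,0],[-0.12,0.38,0,0,0,0],[-0.17,0.57,0,0,0,0],[-0.23,0.76,0,0,0,0],[-0.285,0.953,0,0,0,0]]]' |J
python3 -m jog '[[[-0.06,0.19,0,0,0,0],[-0.12,0.38,0,0,0,0],[-0.17,0.57,0,0,0,0],[-0.23,0.76,0,0,0,0],[-0.285,0.953,0,0,0,0]]]' |J
python3 -m jog '[[[0,0,0,0,0,0.04],[0,0,0,0,0,0.08],[0,0,0,0,0,0.12],[0,0,0,0,0,0.141],[0,0,0,0,0,0.141]]]' |J
python3 -m jog '[[[0,0,0,0,0,0],[0,0,0,0,0,0]]]'
```

```text
tool_pos: [519.9, -138.3, 226.9]
tool_pos: [515.0, -39.2, 227.0]
tool_pos: [509.9, 59.8, 227.0]
tool_pos: [504.9, 158.9, 226.9]
tool_pos: [500.6, 258.6, 227.5]
tool_pos: [501.1, 258.0, 228.0]
t: 14.4
tool_pos: [501.3, 257.7, 228.3]
tcp_rot: [-180.0, -0.0, 174.2]
ft_force: [0.2, -0.2, -2.1]
opening: 35.9
grasp_force: 30.0
```

Over the meter, aligned. Descend part way and take a look.

```bash
python3 -m jog '[[[0,0,0.2,0,0,0],[0,0,0.45,0,0,0],[0,0,0.7,0,0,0],[0,0,0.9,0,0,0],[0,0,0.98,0,0,0]]]' >/dev/null
python3 -m jog '[[[0,0,0,0,0,0],[0,0,0,0,0,0],[0,0,0,0,0,0]]]'
python3 - <<'E'
from m import *
a,_=read_camera("top");b,d=read_camera("side");C=cloud("side",d)
y=mask(b,(150,180,270,310),(20,130,60),(36,255,255));P=C[y];print(y.sum(),P.min(0),P.max(0),np.median(P,0))
np.savez("near.npz",b=b,d=d)
A=cv2.resize(a[180:280,90:190,::-1],(400,400),interpolation=2);B=cv2.resize(b[210:310,155:255,::-1],(400,400),interpolation=2)
cv2.imwrite("pics/c3.png",np.hstack([A,B]))
E
```

```text
t: 15.2
tool_pos: [502.2, 258.1, 131.9]
tcp_rot: [179.9, 0.1, 174.1]
ft_force: [0.1, -0.6, -2.1]
opening: 35.9
grasp_force: 30.0
290 [ -9.5846735  240.22314262 102.90987773] [501.42181035 745.91616091 860.44002757] [474.80118325 269.25114058 134.47219955]
```

View pics/c3.png

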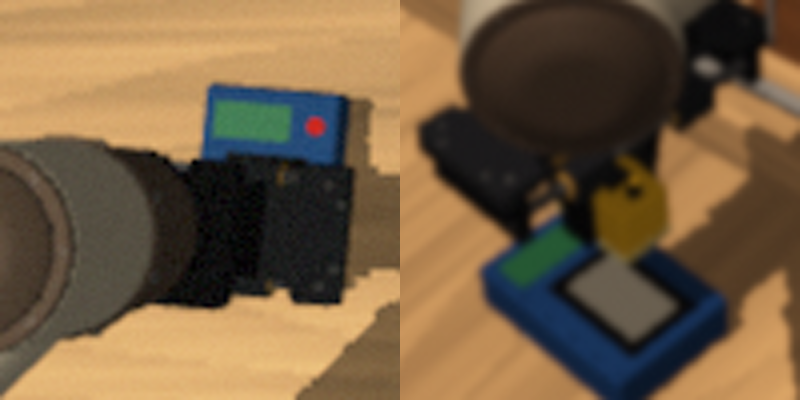

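The side crop shows the light held level, with its near end face at ~(630,210) above the window and lowest corner at ~(630,262). Check its position along the grip from that end face.

```bash
python3 - <<'E'
from m import *
f=np.load("near.npz");b,d=f["b"],f["d"];C=cloud("side",d)
y=mask(b,(150,180,270,310),(18,120,50),(38,255,255))&(d>0);a=np.radians(-5.9);e=np.array([np.cos(a),np.sin(a)]);n=np.array([-e[1],e[0]])
P=C[y];D=P[:,:2]-[502.2,258.1];x=D@e;w=D@n
print("x pct",np.percentile(x,[5,25,50,75,90]).round(1),"y pct",np.percentile(w,[5,50,95]).round(1),"z",np.percentile(P[:,2],[2,50,98]).round(1))
v,u=np.nonzero(y);i=np.argmax(v);print(u[i],v[i],ray("side",[[u[i],v[i]],[212.5,275.5]],101.3))
co=[np.array([502.2,258.1])+sx*30*e+sy*18*n for sx in(-1,) for sy in(-1,1)];print(co)
E
```

```text
x pct [-34.  -32.6 -28.  -17.7 -11.3] y pct [-14.5   6.9  19.3] z [105.4 134.3 142.9]
212 275 [[472.88248616 274.72705273 101.3       ]
 [471.00792919 275.14243172 101.3       ]]
[array([470.50864982, 243.2791254 ]), array([474.20918115, 279.08842681])]
```

Consistent within ~3 mm. Final descent of 51 mm.

```bash
python3 -m jog '[[[0,0,0.15,0,0,0],[0,0,0.3,0,0,0],[0,0,0.42,0,0,0],[0,0,0.48,0,0,0],[0,0,0.48,0,0,0]]]' >/dev/null
python3 -m jog '[[[0,0,0,0,0,0],[0,0,0,0,0,0],[0,0,0,0,0,0],[0,0,0,0,0,0],[0,0,0,0,0,0]]]'
```

```text
t: 16.3
tool_pos: [501.6, 257.6, 82.8]
tcp_rot: [180.0, 0.0, 174.1]
ft_force: [-0.2, -0.3, -1.6]
opening: 35.6
grasp_force: 30.0
```

```bash
python3 -m jog '[[[0,0,0.02,0,0,0],[0,0,0.02,0,0,0],[0,0,0.02,0,0,0],[0,0,0.02,0,0,0],[0,0,0.02,0,0,0]]]'
python3 - <<'E'
from m import *
a,_=read_camera("top");b,d=read_camera("side")
np.savez("near.npz",b=b,d=d)
r=mask(a,(315,185,380,270),(0,150,90),(8,255,255));print("tab",r.sum(),rect(r,"top",82))
y=mask(b,(150,180,270,320),(18,120,50),(38,255,255));v,u=np.nonzero(y);i=np.argmax(v);print(u[i],v[i],ray("side",[[u[i],v[i]]],50.2))
A=cv2.resize(b[230:310,160:260,::-1],(750,600),interpolation=2);cv2.imwrite("pics/c4.png",A)
E
```

```text
t: 16.8
tool_pos: [501.5, 257.5, 80.6]
tcp_rot: [180.0, 0.0, 174.1]
ft_force: [0.1, 0.3, -2.2]
opening: 35.9
grasp_force: 30.0
tab 51 (array([ 441.4, -268.9]), array([28.6, 11.3]), 109.2, array([ 441.7, -269.2], dtype=float32))
212 289 [[476.76612529 274.89987138  50.2       ]]
```

View pics/c4.png

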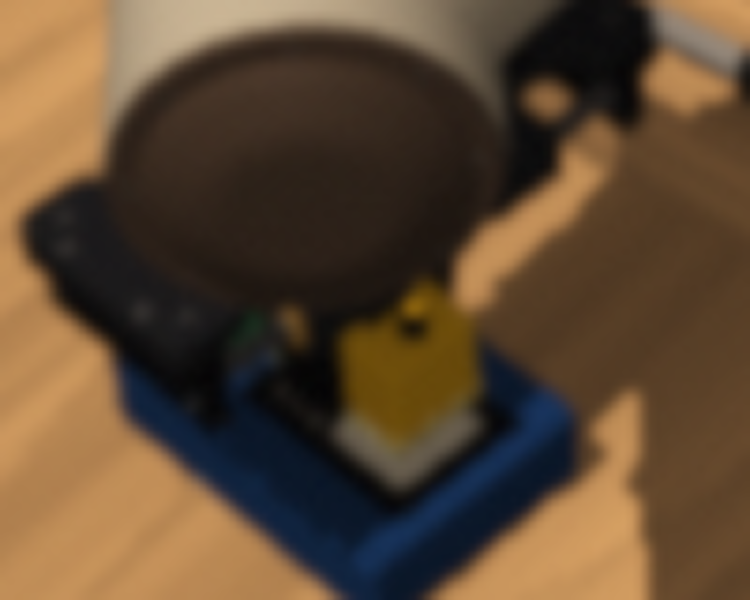

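The light's near corner (400,445) sits directly above the window's corner (400,492), 6 px up, which matches about 15 mm. The edges are parallel, nothing touches, and the tab is at its rest position. Handing in.

```bash
python3 -c "
from h import *
print(sign_off())"
```

```text
the job is handed in; nothing more can be done
None
```

The job is handed in (the sign-off returned no verdict): the slide was pushed to its stop and sprang back, and the light is held still and level, lens down, squarely over the meter window at about 15 mm by my measurements.

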